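# Unbolt the specimen transport case

## Robot

A 6-joint arm with a two-finger parallel gripper is mounted at the origin on a cart in front of the work surface, level with it; the furniture and walls round the work are solid. World frame = base frame: x ahead of the robot, y to its left, z up, the work surface at z = 0. Lengths are in m, angles in rad, forces in N, time in s.
With the tool pointing down it reaches from about 0.35 to 0.775 m from the base axis. Payload 7.3 kg.
Tool frame: the origin (TCP) lies at the very end of the fingers, on their centre line; the grasp point (between the pads) lies 19 mm behind it (robot.hold_point_z is the distance from the TCP to the grasp point, in m); z points along the fingers, y is the direction in which the jaws open and shut (so a half turn about z gives the same grasp; the last joint's range is limited). The gripper opens to 92 mm and grips with 3 to 60 N. Pads are 19 mm wide; open, the fingers measure 130 mm over their backs; the gripper's body (75 mm by 190 mm) begins 47 mm behind the grasp point.
Start: joints at [1.051, 0.342, 1.524, -0, 1.275, -0.146], TCP at [0.192, 0.489, 0.193] pointing down, gripper open.
Joint ranges: [-2.53, 2.53], [-0.77, 2.02], [0.04, 2.7], [-1, 4.14], [0.28, 2.66], [-3.11, 3.11]. Speed limits (rad/s): [2.57, 2.57, 3.14, 3.14, 3.14, 3.14].

## Interface

Orientations are given as [roll, pitch, yaw] about the fixed x, y, z axes, in that order (R = Rz(yaw) Ry(pitch) Rx(roll)).
In Python, from cell import monitor, viewer, robot gives the robot as it stands.
- The arm moves only by the tool move_arm, never from a script. Its argument "deltas" is a list of rows, each an object of numbers: "x", "y", "z": the shift along the tool's x, y, z in m; "wx", "wy", "wz": the turn, a rotation vector about the tool's x, y, z in degrees; "hand": the opening, from 0 (shut) to 1 (fully open). In form: [{"x": .., "y": .., "z": .., "wx": .., "wy": .., "wz": .., "hand": ..}, ...]. A call has 1 to 8 rows; each row is the pose to reach, as a shift and turn from the pose commanded when the call began, along the tool's axes at that moment; what a row does not reach only later rows make up. A row lasts 1/8 s, in which the tool goes at most 62.5 mm and 10.7 degrees, less where a joint would pass 70% of its speed; a pose out of reach is approached as far as the arm can. A call with a gripper value outside its range is refused whole. The fingers move at their own pace and stop on an object; "grip_force" is the grip in N (left out, the last holds). Time passes only in rows, so rows that repeat a pose let the fingers close. It gives the time, the measured TCP pose, the force and the opening at its end, in the units of the state.
- monitor.observe(): the state, without advancing time (a new reading comes with each control period).
- viewer.read_camera(name): name is "scene" or "top" or "wrist"; returns the picture (400x640x3 uint8, red, green, blue); there is no depth.
- viewer.camera_params(name): a dict with "camera_matrix" (3x3 intrinsics, pixels), "R" (3x3) and "t" (3): a world point X has camera coordinates R X + t. Camera axes: x right, y down, z forward; pixel columns grow to the right and rows downward; lengths in m; the calibration is good to about 2 mm. A picture is of the moment at which its call begins: read the wrist's pose just before it. camera_params takes no time and is no camera call; for the wrist camera it gives the pose at the moment of the call.
- robot.hand_in(): hands the job in, once; it reports no verdict.
The state is a dict: "time": time; "qpos": joint angles; "qvel": joint speeds; "joint_efforts": joint torques, N m; "tool_pos": TCP position; "tool_rot": TCP orientation; "contact_force": force on the tool from outside, world axes, zero at the start; "torque": the same for the moment, N m; "opening": finger opening in m.
Only numpy, scipy, OpenCV 4.12 (cv2) and the standard library are available. Lean on these libraries where they do the work, as an engineer would, in place of code of your own. Each camera call takes 0.05 s, during which the arm holds its last target. There are 200 camera calls.

## Task

Unbolt the grey specimen transport case: press its sprung safety catch (the long ridged bar on the lid) down with one fingertip and, holding it down, push the bolt's upright lug with the other fingertip out of the keeper as far as it goes. Pause a moment there with the catch still down, then let go so that the catch springs up and locks the bolt open. Only press and push with the fingers: pick nothing up, and leave the cup, the bottle and the carton beside the case where they stand.

Things in the scene. Friction and masses are not known exactly. Their poses are not given: they have to be found in the camera images.
- case: Grey specimen case, fixed to the bench, 160 (x) x 250 (y) x 75 mm high. Origin: centre of its underside; at yaw 0 its x points away from the robot, y left. On its lid (z 75 mm): the catch bar (near side, -x) and beside it (+x) the bolt, which runs along y into a keeper at the -y end. Only the bar and the bolt's lug rise above z 100 mm. A thin handle reaches 19 mm past the +y end.
- catch_pad (a point): Centre of the top of the spring catch's press bar, at (-45, -5) mm in the case's x, y; moves with it. The bar is dark steel, finely ridged, 24 mm wide (case x), 100 mm long (case y), parallel to the bolt. Top 111 mm above the bench when up, 101 mm when fully pressed. Pressed anywhere along it, it goes straight down; a fingertip can slide along it while holding it down.
- bolt_lug (a point): Centre of the top of the bolt's upright steel lug, 28 mm wide (case x), 15 mm thick (case y); moves with the bolt. Top 128 mm above the bench; it stands on the bolt's flat plate (top 93 mm above the bench). With the bolt home it is at (13, -7.5) mm in the case's x, y: its centre line lies 58 mm from the catch bar's. Push on its -y face, toward the case's +y.
- catch (a joint): How far the catch is pressed, m: 0 up, 0.010 fully down (stop). Its spring pushes up with 2 N at 0, 5 N at 0.010. Up, its tooth stands between teeth on the bolt's near edge and blocks the bolt; from 0.006 on the bolt is free. Let go, it springs up into any of three gaps that lies over it (bolt at 0, 0.020 or 0.040, within 2 mm) and blocks the bolt there.
- bolt (a joint): Position of the bolt, m, along the case's +y: 0 (to 0.002 at the start) is home in the keeper, 0.040 fully withdrawn (hard stop). It slides with 1.5 N friction, stays where it is left, and beyond 2.5 mm of play moves only while the catch is down.
- specimen_cup: Specimen cup with white screw lid, 52 mm across, 56 mm high, loose, stands at one end of the case. Origin: centre of its underside, z up. A bystander.
- stain_bottle: Small brown dropper bottle with black cap, 38 mm across, 112 mm high, loose, stands at the other end of the case. Origin: centre of its underside, z up. A bystander.
- carton: Small white carton, 46x48x18 mm, loose, lies near the +y end of the case. Origin: centre of its underside, z up. A bystander.

How it is judged:
On the way, in this order (a step that is already met when the one before it is completed fails the run):
1. the catch is held down by a finger while the bolt is still home (value of joint catch above 0.005 m and contact force between the fingers and catch above 0.3 N and value of joint bolt below 0.006 m), for 0.05 s.
2. the bolt is pushed fully back while a finger still holds the catch down (value of joint bolt above 0.037 m and value of joint catch above 0.005 m and contact force between the fingers and catch above 0.3 N), for 0.1 s.
At the end, for the whole second after the job is handed in: The bolt is fully withdrawn (within 3 mm of its stop) and at rest, and the catch has sprung up (within 2 mm of its top), locking it open (value of joint bolt above 0.037 m and value of joint catch below 0.002 m and velocity of joint bolt between -0.005 and 0.005 m/s); the robot touches nothing.
It fails at once if the specimen cup is moved more than 15 mm or lifted (distance of specimen_cup from where it was at the start of the episode above 0.015 m).
It fails at once if the stain bottle is moved more than 15 mm or lifted (distance of stain_bottle from where it was at the start of the episode above 0.015 m).
It fails at once if the carton is moved more than 15 mm or lifted (distance of carton from where it was at the start of the episode above 0.015 m).
It also fails if it takes over 32 s, if anything falls off the work surface, if the arm or the gripper's body presses on something with over 40 N, if the wrist force passes 120 N, or if a joint passes its speed limit or range.

## Working session

There is one attempt and no reset: what is moved stays moved. The work goes in short steps, Python scripts to look and compute and a tool call to move; the robot and the scene stay as the last step left them, time stands still between calls to the robot, and variables do not carry over. Pictures are saved under pics/ and viewed, about 8 in all and at most 12, crops included, and the job is handed in when it is done.

Besides the shell and the picture viewer there is one more tool, called after "Request:" as name(argument=value, ...), one argument or row to a line, values as JSON. move_arm: Moves the arm, as the interface text tells. Its arguments: {"type":"object","properties":{"deltas":{"type":"array","items":{"type":"object","properties":{"x":{"type":"number"},"y":{"type":"number"},"z":{"type":"number"},"wx":{"type":"number"},"wy":{"type":"number"},"wz":{"type":"number"},"hand":{"type":"number"}}}},"grip_force":{"type":"number"}},"required":["deltas"]}

```bash
mkdir -p pics
python3 - <<'E'
from cell import monitor, viewer, robot
import cv2, numpy as np
s=monitor.observe(); print({k:np.round(v,3).tolist() for k,v in s.items()})
for n in ("scene","top"):
    im=viewer.read_camera(n); cv2.imwrite(f"pics/{n}0.png",im[:,:,::-1])
    p=viewer.camera_params(n); print(n,{k:np.round(v,3).tolist() for k,v in p.items()})
E
```

```text
{'time': 0.0, 'qpos': [1.051, 0.343, 1.525, -0.0, 1.275, -0.146], 'qvel': [-0.0, 0.001, 0.001, 0.0, -0.0, -0.0], 'joint_efforts': [-0.001, -43.124, -24.422, 0.072, 0.056, -0.0], 'tool_pos': [0.191, 0.488, 0.193], 'tool_rot': [-3.14, -0.0, 2.768], 'contact_force': [0.99, 0.405, -0.26], 'torque': [-0.036, -0.067, 0.004], 'opening': 0.092}
scene {'camera_matrix': [[484.934, 0.0, 325.556], [0.0, 484.934, 201.327], [0.0, 0.0, 1.0]], 'R': [[0.868, -0.497, 0.005], [-0.243, -0.432, -0.868], [0.434, 0.752, -0.496]], 't': [-0.339, 0.278, 0.866]}
top {'camera_matrix': [[470.726, 0.0, 321.594], [0.0, 470.726, 186.781], [0.0, 0.0, 1.0]], 'R': [[-0.016, -0.999, -0.029], [-0.99, 0.02, -0.138], [0.138, 0.026, -0.99]], 't': [0.213, 0.504, 1.155]}
```

View pics/top0.png

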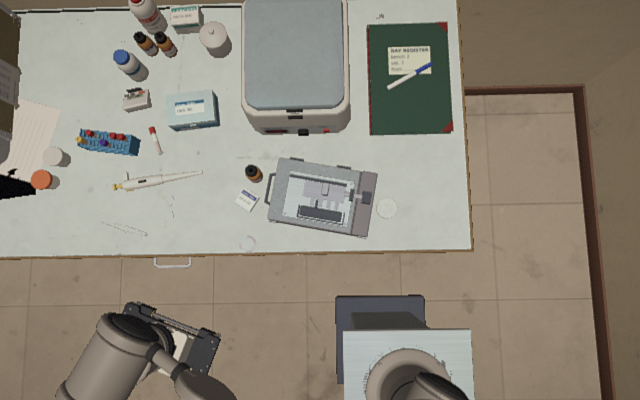

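View pics/scene0.png

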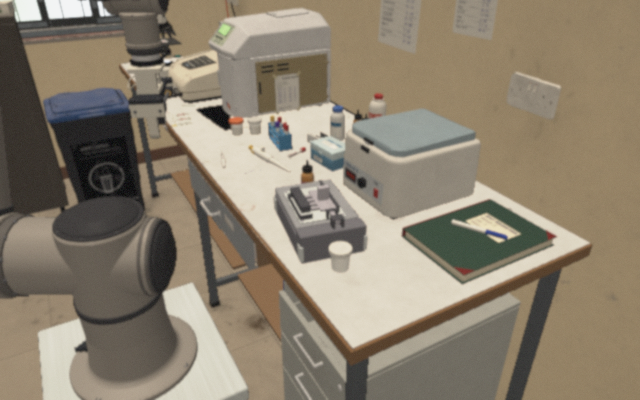

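The top view shows the case centred at about (320,197), the dark catch bar at about (322,213), the cup at (387,208), the bottle at (254,172) and the carton at (247,200). The scene view agrees. Next I'll crop and enlarge the top view.

```bash
cat > h.py <<'E'
import numpy as np, cv2
from cell import monitor, viewer, robot
def ray(p,uv,z):
    K,R,t=(np.array(p[k]) for k in("camera_matrix","R","t"))
    d=R.T@np.linalg.solve(K,[uv[0],uv[1],1]); c=-R.T@t
    return c+d*(z-c[2])/d[2]
def proj(p,X):
    K,R,t=(np.array(p[k]) for k in("camera_matrix","R","t"))
    v=K@(R@np.array(X)+t); return v[:2]/v[2]
E
python3 - <<'E'
from h import *
im=cv2.imread("pics/top0.png"); p=viewer.camera_params("top")
cv2.imwrite("pics/c.png",cv2.resize(im[145:245,230:410],None,fx=4.4,fy=4.4,interpolation=cv2.INTER_CUBIC))
g=cv2.cvtColor(im,cv2.COLOR_BGR2GRAY)
m=np.zeros_like(g); m[190:230,290:350]=(g[190:230,290:350]<75)*255
n,l,st,ce=cv2.connectedComponentsWithStats(m)
i=1+np.argmax(st[1:,4]); print(st[i],ce[i])
r=cv2.minAreaRect(np.argwhere(l==i)[:,::-1].astype(np.float32)); b=cv2.boxPoints(r); print(r)
print(np.round([ray(p,q,.111) for q in b],4), ray(p,r[0],.111))
for n,q,z in(("cup",(387,208),.056),("bottle",(254,172),.112),("carton",(247,200),.018)): print(n,ray(p,q,z))
E
```

```text
[315 207   2   2   4] [315.5 207.5]
((315.5, 207.5), (1.0, 1.0), 90.0)
[[0.4494 0.2181 0.111 ]
 [0.4494 0.2158 0.111 ]
 [0.447  0.2158 0.111 ]
 [0.447  0.2182 0.111 ]] [0.44819878 0.21696363 0.111     ]
cup [0.44881888 0.04254335 0.056     ]
bottle [0.53622633 0.36305736 0.112     ]
carton [0.47982362 0.39712879 0.018     ]
```

View pics/c.png

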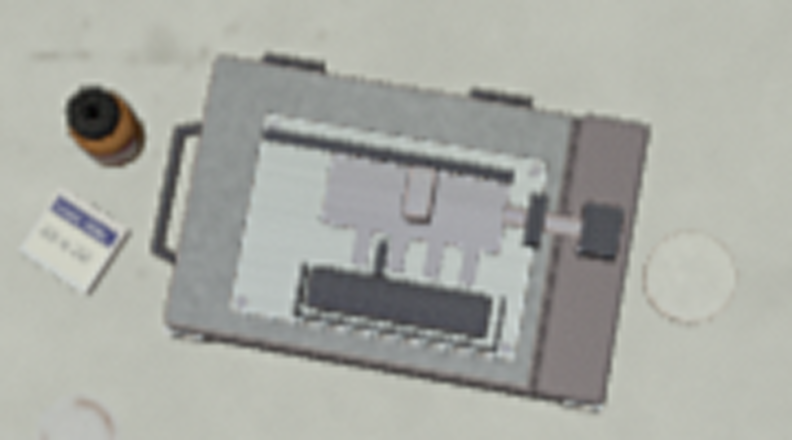

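The crop shows the bar top with corners near (312,266), (492,292), (487,338) and (307,310). The lug top is near (419,195) and the keeper is at (533,220).

Run:
```python
from h import *
p=viewer.camera_params("top")
f=lambda u,v,z: ray(p,((u+.5)/4.4+230-.5,(v+.5)/4.4+145-.5),z)
b=np.array([f(312,266,.111),f(492,292,.111),f(487,338,.111),f(307,310,.111)])
print(np.round(b,4)); c=b.mean(0); print("bar",c)
d=(b[0]-b[1]+b[3]-b[2])[:2]; print("len",np.linalg.norm(d)/2); yaw=np.arctan2(-d[0],d[1]); print("yaw",yaw,np.degrees(yaw))
k=np.array([f(218,56,.075),f(650,125,.075),f(604,403,.075),f(168,328,.075)]); d=(k[0]-k[1]+k[3]-k[2])[:2]; y2=np.arctan2(-d[0],d[1]); print("case yaw",np.degrees(y2),k.mean(0))
l=f(419,196,.128); print("lug",l)
y=(yaw+y2)/2;R=np.array([[np.cos(y),-np.sin(y)],[np.sin(y),np.cos(y)]])
print("lug-bar in case (exp 58,-2.5)",R.T@(l-c)[:2], "centre-bar (45,5)",R.T@(k.mean(0)-c)[:2])
print("centrifuge",ray(p,(295,133),.03),ray(p,(295,105),.17))
T=c[:2]+R@[.029,-.025]; print("TCP target start",T, "tool yaw",np.degrees(y)+90)
s=monitor.observe(); a=s["tool_rot"][2]; dx=T-np.array(s["tool_pos"])[:2]
print("delta tool",dx@[np.cos(a),np.sin(a)],dx@[np.sin(a),-np.cos(a)],"wz",-(np.degrees(y)+90-np.degrees(a)))
```

```text
[[0.4547 0.2524 0.111 ]
 [0.4388 0.1559 0.111 ]
 [0.4142 0.1591 0.111 ]
 [0.431  0.2553 0.111 ]]
bar [0.4346748  0.20567488 0.111     ]
len 0.09765147036311783
yaw -0.16776239211498387 -9.612077029207375
case yaw -10.6037323267812 [0.4792579  0.20068276 0.075     ]
lug [0.48919017 0.19379793 0.128     ]
lug-bar in case (exp 58,-2.5) [ 0.05575368 -0.00212502] centre-bar (45,5) [0.04476726 0.0029098 ]
centrifuge [0.65097195 0.27064362 0.03      ] [0.68102272 0.25849524 0.17      ]
TCP target start [0.45883712 0.17597334] tool yaw 79.89209532200572
delta tool -0.36298155784534925 -0.19322206896571525 wz 78.6919870420193
```

Request:
move_arm(
  deltas=[
    {"x":-0.045,"y":-0.024,"wz":9.8,"hand":0.424},
    {"x":-0.09,"y":-0.048,"wz":19.6,"hand":0.424},
    {"x":-0.136,"y":-0.072,"wz":29.5,"hand":0.424},
    {"x":-0.181,"y":-0.096,"wz":39.3,"hand":0.424},
    {"x":-0.227,"y":-0.121,"wz":49.2,"hand":0.424},
    {"x":-0.272,"y":-0.145,"wz":59,"hand":0.424},
    {"x":-0.318,"y":-0.169,"wz":68.9,"hand":0.424},
    {"x":-0.363,"y":-0.193,"wz":78.7,"hand":0.424},
  ],
)

```text
schema error: expected keys x, y, z, wx, wy, wz, hand
```

Run:
```python
from h import *
s=monitor.observe(); print({k:np.round(s[k],4).tolist() for k in("time","tool_pos","tool_rot","contact_force","opening")})
p=viewer.camera_params("wrist")
cv2.imwrite("pics/w1.png",viewer.read_camera("wrist")[:,:,::-1])
y=np.radians(-10.1);R=np.array([[np.cos(y),-np.sin(y)],[np.sin(y),np.cos(y)]]);c=np.array([.4347,.2057])
for n,v,z in(("bar",(0,0),.111),("barends",(0,-.05),.111),("",(0,.05),.111),("lug",(.058,-.0025),.128)):
    X=c+R@v; print(n,proj(p,[*X,z]).round(1))
```

```text
{'time': 0.1, 'tool_pos': [0.1915, 0.4884, 0.1927], 'tool_rot': [-3.1402, -0.0002, 2.7678], 'contact_force': [0.2274, -0.1215, 0.0236], 'opening': 0.0922}
bar [164.9 470.7]
barends [123.4 476.9]
 [207.1 464.3]
lug [172.  524.5]
```

View pics/w1.png

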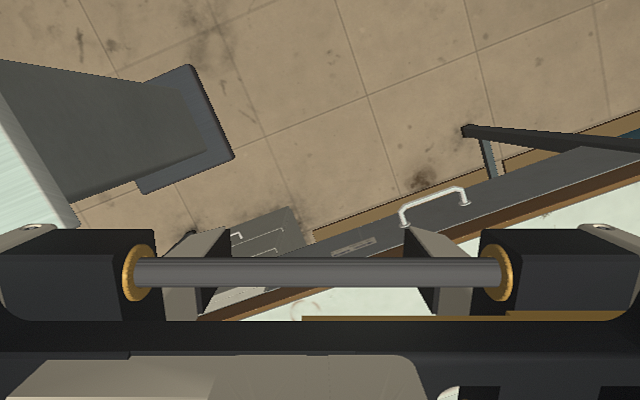

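The move was refused because every row needs all its keys, so this wrist picture shows only the start pose: floor and bench edge. I'll resend the move with full rows.

Request:
move_arm(
  deltas=[
    {"x":-0.045,"y":-0.024,"z":0,"wx":0,"wy":0,"wz":9.8,"hand":0.424},
    {"x":-0.09,"y":-0.048,"z":0,"wx":0,"wy":0,"wz":19.6,"hand":0.424},
    {"x":-0.136,"y":-0.072,"z":0,"wx":0,"wy":0,"wz":29.5,"hand":0.424},
    {"x":-0.181,"y":-0.096,"z":0,"wx":0,"wy":0,"wz":39.3,"hand":0.424},
    {"x":-0.227,"y":-0.121,"z":0,"wx":0,"wy":0,"wz":49.2,"hand":0.424},
    {"x":-0.272,"y":-0.145,"z":0,"wx":0,"wy":0,"wz":59,"hand":0.424},
    {"x":-0.318,"y":-0.169,"z":0,"wx":0,"wy":0,"wz":68.9,"hand":0.424},
    {"x":-0.363,"y":-0.193,"z":0,"wx":0,"wy":0,"wz":78.7,"hand":0.424},
  ],
)

```text
time: 1.15
tool_pos: [0.46, 0.1751, 0.1932]
tool_rot: [-3.141, -0.0, 1.388]
contact_force: [1.3, 0.1, -1.0]
opening: 0.0391
```

Run:
```python
from h import *
s=monitor.observe(); print({k:np.round(s[k],4).tolist() for k in("time","tool_pos","tool_rot","contact_force","opening")})
p=viewer.camera_params("wrist")
cv2.imwrite("pics/w2.png",viewer.read_camera("wrist")[:,:,::-1])
y=np.radians(-10.1);R=np.array([[np.cos(y),-np.sin(y)],[np.sin(y),np.cos(y)]]);c=np.array([.4347,.2057])
for n,v,z in(("bar",(0,0),.111),("barend-",(0,-.05),.111),("barend+",(0,.05),.111),("lug",(.058,-.0025),.128),("lug-y face L",(.044,-.010),.128),("lug -y R",(.072,-.010),.128)):
    X=c+R@v; print(n,proj(p,[*X,z]).round(1))
```

```text
{'time': 1.15, 'tool_pos': [0.46, 0.1751, 0.1932], 'tool_rot': [-3.1415, -0.0002, 1.3884], 'contact_force': [1.322, 0.0635, -0.9978], 'opening': 0.0391}
bar [279.9 162.4]
barend- [281.8 217.7]
barend+ [277.7 101.6]
lug [349.3 168.3]
lug-y face L [332.  177.5]
lug -y R [366.3 177.3]
```

View pics/w2.png

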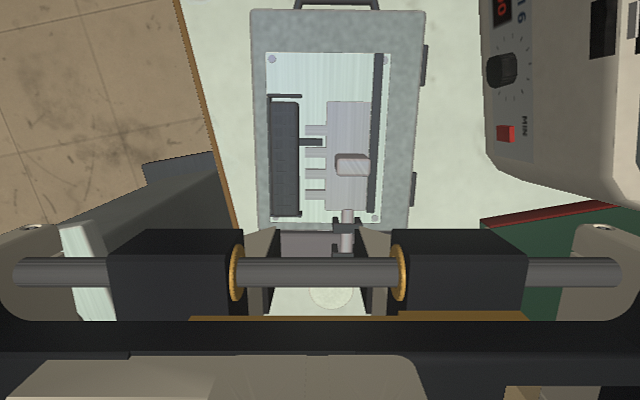

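The wrist view shows the bar at roughly x 271–299, y 102–217, and the lug top near (352,160). That puts the bar about 4 mm further in case +x than the top view did. I'll zoom in to refine it.

```bash
python3 -c "
import cv2;im=cv2.imread('pics/w2.png');cv2.imwrite('pics/w2c.png',cv2.resize(im[90:240,250:400],None,fx=4,fy=4,interpolation=cv2.INTER_CUBIC))"
```

```text
(no output)
```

View pics/w2c.png

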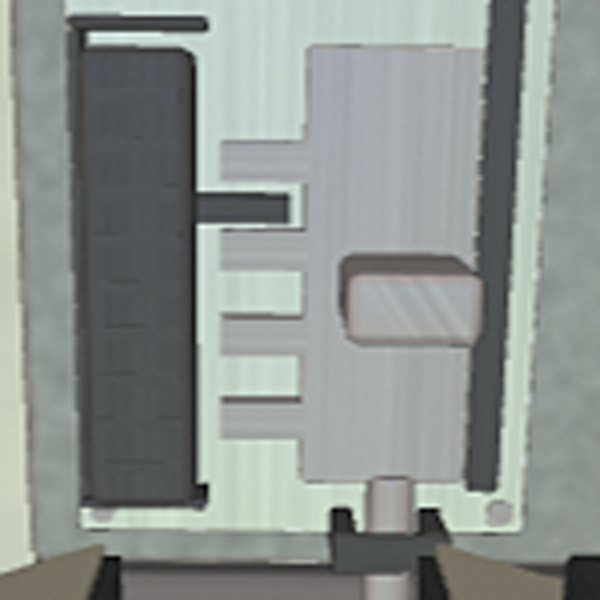

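The crop shows bar-top corners at (82,50), (194,50), (194,503) and (91,503), and the lug top spanning (348–482, 275–345).

Run:
```python
from h import *
p=viewer.camera_params("wrist"); s=monitor.observe(); a=s["tool_rot"][2]; P=np.array(s["tool_pos"])[:2]
A=np.array([[np.cos(a),np.sin(a)],[np.sin(a),-np.cos(a)]])
f=lambda u,v,z: ray(p,((u+.5)/4+250-.5,(v+.5)/4+90-.5),z)[:2]
b=np.array([f(82,50,.111),f(194,50,.111),f(194,503,.111),f(91,503,.111)])
print("bar rel tool mm",((b-P)@A.T*1e3).round(1),((b.mean(0)-P)@A.T*1e3).round(1), b.mean(0))
l=np.array([f(u,v,.128) for u,v in((348,275),(482,275),(482,345),(348,345))])
print("lug rel tool mm",((l-P)@A.T*1e3).round(1),((l.mean(0)-P)@A.T*1e3).round(1))
```

```text
bar rel tool mm [[ 75.  -36.6]
 [ 75.  -13.8]
 [-22.4 -15.2]
 [-22.4 -38.3]] [ 26.3 -26. ] [0.44342543 0.20158662]
lug rel tool mm [[31.3 17.4]
 [31.3 44.3]
 [17.  44.9]
 [17.  17.6]] [24.2 31. ]
```

Request:
move_arm(
  deltas=[
    {"x":0,"y":0.002,"z":0.03,"wx":0,"wy":0,"wz":0,"hand":0.424},
    {"x":0,"y":0.002,"z":0.06,"wx":0,"wy":0,"wz":0,"hand":0.424},
    {"x":0,"y":0.002,"z":0.076,"wx":0,"wy":0,"wz":0,"hand":0.424},
    {"x":0,"y":0.002,"z":0.078,"wx":0,"wy":0,"wz":0,"hand":0.424},
    {"x":0,"y":0.002,"z":0.078,"wx":0,"wy":0,"wz":0,"hand":0.424},
  ],
)

```text
time: 1.82
tool_pos: [0.4614, 0.1764, 0.1158]
tool_rot: [3.141, -0.0, 1.395]
contact_force: [0.5, -0.8, 0.5]
opening: 0.0388
```

Run:
```python
from h import *
s=monitor.observe(); print({k:np.round(s[k],4).tolist() for k in("time","tool_pos","tool_rot","contact_force","torque","opening")})
w=viewer.read_camera("wrist")[90:330,200:440,::-1]; 
cv2.imwrite("pics/w3.png",cv2.resize(w,None,fx=2.4,fy=2.4,interpolation=cv2.INTER_CUBIC))
```

```text
{'time': 1.825, 'tool_pos': [0.4614, 0.1764, 0.1158], 'tool_rot': [3.1411, -0.0003, 1.3946], 'contact_force': [0.5101, -0.763, 0.4954], 'torque': [-0.0209, 0.049, -0.0473], 'opening': 0.0388}
```

View pics/w3.png

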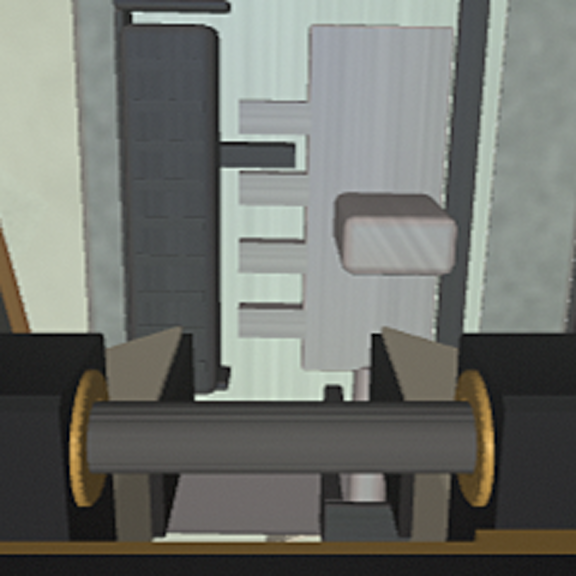

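The left finger sits over the bar and the right finger is in line behind the lug, so I'll press now.

Request:
move_arm(
  deltas=[
    {"x":0,"y":0,"z":0.004,"wx":0,"wy":0,"wz":0,"hand":0.424},
    {"x":0,"y":0,"z":0.008,"wx":0,"wy":0,"wz":0,"hand":0.424},
    {"x":0,"y":0,"z":0.011,"wx":0,"wy":0,"wz":0,"hand":0.424},
    {"x":0,"y":0,"z":0.0132,"wx":0,"wy":0,"wz":0,"hand":0.424},
    {"x":0,"y":0,"z":0.0132,"wx":0,"wy":0,"wz":0,"hand":0.424},
    {"x":0,"y":0,"z":0.0132,"wx":0,"wy":0,"wz":0,"hand":0.424},
  ],
)

```text
time: 2.62
tool_pos: [0.4612, 0.1762, 0.1022]
tool_rot: [3.141, -0.0, 1.394]
contact_force: [-0.1, 0.0, -0.6]
opening: 0.0389
```

Run:
```python
from h import *
s=monitor.observe(); print({k:np.round(s[k],4).tolist() for k in("time","tool_pos","tool_rot","contact_force","torque","opening")})
```

```text
{'time': 2.625, 'tool_pos': [0.4612, 0.1762, 0.1022], 'tool_rot': [3.1414, -0.0002, 1.3942], 'contact_force': [-0.0797, 0.0077, -0.6456], 'torque': [-0.0951, 0.061, -0.0585], 'opening': 0.0389}
```

Run:
```python
from h import *
F=[]
for i in range(4):
    s=monitor.observe(); F.append([*s["contact_force"],*s["torque"]]); w=viewer.read_camera("wrist")
print(np.round(F,2), np.round(s["tool_pos"],4))
cv2.imwrite("pics/w4.png",cv2.resize(w[90:330,200:440,::-1],None,fx=2.4,fy=2.4,interpolation=cv2.INTER_CUBIC))
```

```text
[[-0.08  0.01 -0.65 -0.1   0.06 -0.06]
 [-0.13  0.   -0.38 -0.1   0.06 -0.  ]
 [ 0.01  0.35 -0.12 -0.09  0.06 -0.02]
 [-0.41  0.28 -0.71 -0.05  0.13  0.05]] [0.4612 0.1762 0.1022]
```

View pics/w4.png

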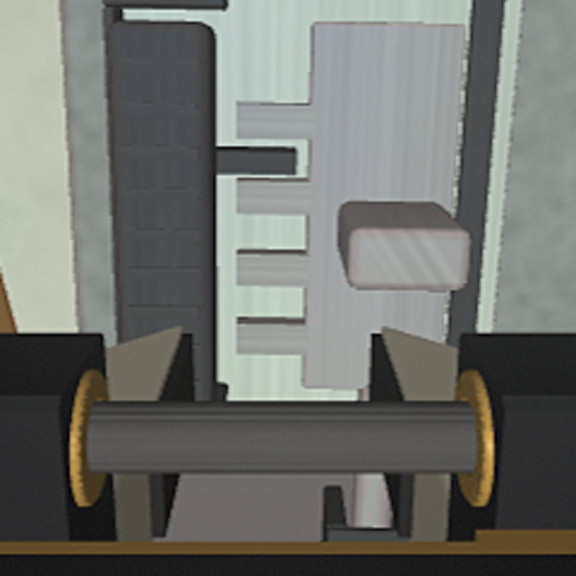

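Run:
```python
from h import *
from scipy.spatial.transform import Rotation as Ro
p=viewer.camera_params("wrist"); s=monitor.observe(); R=Ro.from_euler("xyz",s["tool_rot"]).as_matrix();P=np.array(s["tool_pos"])
crop=lambda q:((q-[200,90])*2.4).round()
for x in(-.0095,.0095):
  for y in(-.0385,-.0195,.0195,.0385): print(x,y,crop(proj(p,P+R@[x,y,0])))
C=-np.array(p["R"]).T@p["t"]; print("cam in tool",R.T@(C-P))
# bar/lug points now (crop px -> rel tool mm) at heights up / pressed
f=lambda u,v,z:(R.T@(ray(p,(u/2.4+200,v/2.4+90),z)-P)*1e3).round(1)
for z in(.111,.103,.101): print(z,f(112,24,z),f(214,24,z),f(214,395,z))
for q in((348,230),(468,230),(468,290),(352,290)): print(f(*q,.128))
```

```text
-0.0095 -0.0385 [131. 352.]
-0.0095 -0.0195 [202. 352.]
-0.0095 0.0195 [349. 352.]
-0.0095 0.0385 [420. 352.]
0.0095 -0.0385 [127. 284.]
0.0095 -0.0195 [200. 284.]
0.0095 0.0195 [350. 284.]
0.0095 0.0385 [424. 284.]
cam in tool [ 0.06793685  0.00126263 -0.19049238]
0.111 [ 73.8 -36.9  -8.8] [ 73.8 -13.8  -8.8] [-17.7 -15.8  -8.8]
0.103 [ 74.1 -38.6  -0.8] [ 74.1 -14.5  -0.8] [-21.4 -16.5  -0.8]
0.101 [ 74.2 -39.    1.2] [ 74.2 -14.6   1.2] [-22.4 -16.7   1.2]
[ 29.9  16.2 -25.8]
[ 29.9  42.6 -25.8]
[ 16.   43.5 -25.8]
[ 16.   17.4 -25.8]
```

The fingertips are past the nominal bar height and there is no clear force yet. I'll press on in small steps and watch the force.

Request:
move_arm(
  deltas=[
    {"x":0,"y":0,"z":0.001,"wx":0,"wy":0,"wz":0,"hand":0.424},
    {"x":0,"y":0,"z":0.002,"wx":0,"wy":0,"wz":0,"hand":0.424},
    {"x":0,"y":0,"z":0.002,"wx":0,"wy":0,"wz":0,"hand":0.424},
  ],
)

```text
time: 3.2
tool_pos: [0.4611, 0.1762, 0.1]
tool_rot: [-3.141, 0.0, 1.394]
contact_force: [-0.2, -0.2, -0.2]
opening: 0.039
```

Run:
```python
from h import *
F=[]
for i in range(4):
    s=monitor.observe(); F.append([*s["contact_force"],*s["torque"]]); w=viewer.read_camera("scene" if i<3 else "top")
    if i==2: cv2.imwrite("pics/s5.png",cv2.resize(w[140:290,240:400,::-1],None,fx=4,fy=4,interpolation=cv2.INTER_CUBIC))
print(np.round(F,2), np.round(s["tool_pos"],4),np.round(s["joint_efforts"],2))
```

```text
[[-0.19 -0.18 -0.24 -0.07  0.06 -0.02]
 [ 0.64  0.18  0.65 -0.12  0.09 -0.04]
 [ 0.56  0.15 -0.25 -0.11  0.04 -0.02]
 [ 0.72 -0.53 -0.61 -0.08  0.08 -0.03]] [0.4611 0.1762 0.1001] [  0.   -41.72 -20.82   0.08   0.    -0.  ]
```

View pics/s5.png

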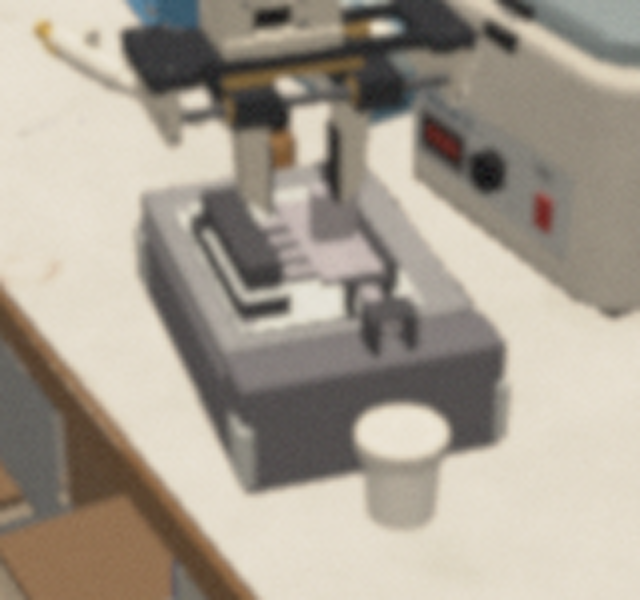

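The scene crop shows the finger ends at about (255,207) and (345,203). They look higher or further back than the TCP reading implies, and the bar is still up. I'll check this by projection and triangulation.

Run:
```python
from h import *
from scipy.spatial.transform import Rotation as Ro
print("hold",robot.hold_point_z,[a for a in dir(robot) if a[0]!='_'])
s=monitor.observe(); R=Ro.from_euler("xyz",s["tool_rot"]).as_matrix();P=np.array(s["tool_pos"])
ps,pw=viewer.camera_params("scene"),viewer.camera_params("wrist")
for z in(0,-.019,-.03):
  for y in(-.029,.029):
    for x in(-.0095,.0095): print(z,y,x,"scene crop",((proj(ps,P+R@[x,y,z])-[240,140])*4).round(),"wrist crop",((proj(pw,P+R@[x,y,z])-[200,90])*2.4).round())
c=np.array([.4434,.2016]);y=np.radians(-10.1);Q=np.array([[np.cos(y),-np.sin(y)],[np.sin(y),np.cos(y)]])
for n,v,z in(("bar-x-y",(-.012,-.05),.111),("bar+x-y",(.012,-.05),.111),("bar-x+y",(-.012,.05),.111),("lug-x-y",(.044,-.01),.128),("lug+x-y",(.072,-.01),.128)):
  print(n,((proj(ps,[*(c+Q@v),z])-[240,140])*4).round())
```

```text
hold 0.0188 ['IKError', 'hand_in', 'hold_point_z']
0 -0.029 -0.0095 scene crop [257. 265.] wrist crop [166. 352.]
0 -0.029 0.0095 scene crop [247. 250.] wrist crop [164. 284.]
0 0.029 -0.0095 scene crop [350. 249.] wrist crop [385. 352.]
0 0.029 0.0095 scene crop [340. 234.] wrist crop [387. 284.]
-0.019 -0.029 -0.0095 scene crop [256. 237.] wrist crop [155. 382.]
-0.019 -0.029 0.0095 scene crop [247. 222.] wrist crop [152. 308.]
-0.019 0.029 -0.0095 scene crop [351. 221.] wrist crop [395. 382.]
-0.019 0.029 0.0095 scene crop [340. 206.] wrist crop [398. 308.]
-0.03 -0.029 -0.0095 scene crop [256. 220.] wrist crop [147. 402.]
-0.03 -0.029 0.0095 scene crop [246. 205.] wrist crop [144. 324.]
-0.03 0.029 -0.0095 scene crop [351. 204.] wrist crop [402. 402.]
-0.03 0.029 0.0095 scene crop [340. 190.] wrist crop [405. 324.]
bar-x-y [258. 266.]
bar+x-y [298. 259.]
bar-x+y [209. 188.]
lug-x-y [327. 193.]
lug+x-y [372. 186.]
```

The wrist and scene views both put the fingertips well above the reported TCP height, and there is still no contact. I'll go down in guarded steps until the force shows.

Request:
move_arm(
  deltas=[
    {"x":0,"y":0,"z":0.002,"wx":0,"wy":0,"wz":0,"hand":0.424},
    {"x":0,"y":0,"z":0.004,"wx":0,"wy":0,"wz":0,"hand":0.424},
    {"x":0,"y":0,"z":0.006,"wx":0,"wy":0,"wz":0,"hand":0.424},
    {"x":0,"y":0,"z":0.006,"wx":0,"wy":0,"wz":0,"hand":0.424},
  ],
)

```text
time: 3.9
tool_pos: [0.461, 0.1762, 0.0939]
tool_rot: [-3.141, 0.0, 1.394]
contact_force: [0.5, 0.2, -0.6]
opening: 0.0387
```

```bash
cat > f.py <<'E'
from h import *
F=[]
for i in range(4):
    s=monitor.observe(); F.append([*s["contact_force"],*s["torque"]]); w=viewer.read_camera("scene")
print(np.round(np.mean(F,0),2), np.std(F,0).round(2), np.round(s["tool_pos"],4),s["time"])
cv2.imwrite("pics/last.png",cv2.resize(w[140:290,240:400,::-1],None,fx=4,fy=4,interpolation=cv2.INTER_CUBIC))
E
python3 f.py
```

```text
[ 0.28 -0.   -0.35 -0.11  0.06  0.01] [0.12 0.45 0.47 0.03 0.02 0.06] [0.4612 0.1762 0.0942] 4.05
```

Request:
move_arm(
  deltas=[
    {"x":0,"y":0,"z":0.002,"wx":0,"wy":0,"wz":0,"hand":0.424},
    {"x":0,"y":0,"z":0.004,"wx":0,"wy":0,"wz":0,"hand":0.424},
    {"x":0,"y":0,"z":0.006,"wx":0,"wy":0,"wz":0,"hand":0.424},
    {"x":0,"y":0,"z":0.008,"wx":0,"wy":0,"wz":0,"hand":0.424},
    {"x":0,"y":0,"z":0.008,"wx":0,"wy":0,"wz":0,"hand":0.424},
  ],
)

```text
time: 4.72
tool_pos: [0.461, 0.1762, 0.0859]
tool_rot: [-3.141, 0.0, 1.394]
contact_force: [-0.6, 0.1, -0.1]
opening: 0.039
```

```bash
python3 f.py
```

```text
[-0.28 -0.01  0.06 -0.08  0.08  0.01] [0.3  0.07 0.3  0.02 0.01 0.05] [0.4612 0.1762 0.0862] 4.875
```

View pics/last.png

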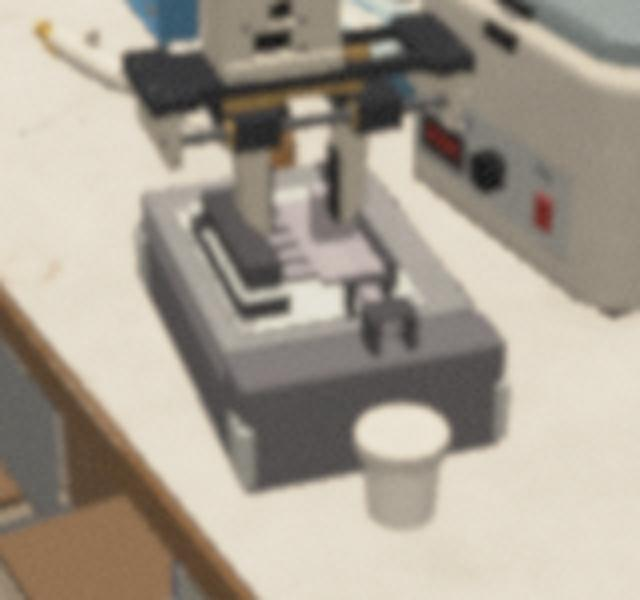

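The right finger is now visibly in front of the lug with its tip at about (345,225), and the left tip is at about (257,232), just above the bar. The tips sit about 35 mm above the reported TCP, so I expect contact at a reported z of about 0.075.

Request:
move_arm(
  deltas=[
    {"x":0,"y":0,"z":0.002,"wx":0,"wy":0,"wz":0,"hand":0.424},
    {"x":0,"y":0,"z":0.004,"wx":0,"wy":0,"wz":0,"hand":0.424},
    {"x":0,"y":0,"z":0.006,"wx":0,"wy":0,"wz":0,"hand":0.424},
    {"x":0,"y":0,"z":0.008,"wx":0,"wy":0,"wz":0,"hand":0.424},
    {"x":0,"y":0,"z":0.008,"wx":0,"wy":0,"wz":0,"hand":0.424},
  ],
)

```text
time: 5.55
tool_pos: [0.4611, 0.1762, 0.078]
tool_rot: [-3.141, -0.0, 1.394]
contact_force: [0.0, 0.1, -0.3]
opening: 0.039
```

```bash
python3 f.py
```

```text
[-0.01  0.21 -0.26 -0.12  0.09 -0.03] [0.29 0.19 0.4  0.02 0.02 0.02] [0.4611 0.1762 0.0781] 5.7
```

Request:
move_arm(
  deltas=[
    {"x":0,"y":0,"z":0.002,"wx":0,"wy":0,"wz":0,"hand":0.424},
    {"x":0,"y":0,"z":0.004,"wx":0,"wy":0,"wz":0,"hand":0.424},
    {"x":0,"y":0,"z":0.006,"wx":0,"wy":0,"wz":0,"hand":0.424},
    {"x":0,"y":0,"z":0.006,"wx":0,"wy":0,"wz":0,"hand":0.424},
  ],
)

```text
time: 6.25
tool_pos: [0.4612, 0.1762, 0.0721]
tool_rot: [3.141, -0.0, 1.394]
contact_force: [-0.3, -0.3, 3.5]
opening: 0.0393
```

```bash
python3 f.py
```

```text
[-0.4  -0.04  3.24 -0.12  0.24 -0.  ] [0.18 0.41 0.4  0.03 0.04 0.03] [0.4612 0.1762 0.0722] 6.4
```

Contact shows at 3.3–3.5 N, about 4.5 mm pressed. I'll press another 3.7 mm.

Request:
move_arm(
  deltas=[
    {"x":0,"y":0,"z":0.002,"wx":0,"wy":0,"wz":0,"hand":0.424},
    {"x":0,"y":0,"z":0.0037,"wx":0,"wy":0,"wz":0,"hand":0.424},
    {"x":0,"y":0,"z":0.0037,"wx":0,"wy":0,"wz":0,"hand":0.424},
  ],
)

```text
time: 6.82
tool_pos: [0.4612, 0.1762, 0.0684]
tool_rot: [3.142, -0.0, 1.394]
contact_force: [-1.0, -0.8, 4.6]
opening: 0.039
```

```bash
python3 f.py
```

```text
[-0.73 -0.29  4.7  -0.14  0.25  0.02] [0.42 0.33 0.39 0.04 0.03 0.01] [0.4612 0.1762 0.0685] 6.975
```

View pics/last.png

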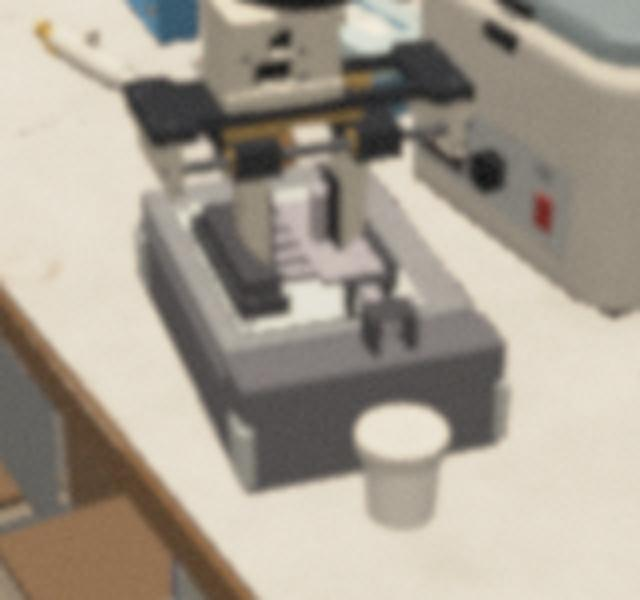

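The bar is visibly down with about 4.8 N on it, and the right finger is behind the lug. Now I'll slide along +tool x to push the bolt.

Request:
move_arm(
  deltas=[
    {"x":0.004,"y":0,"z":0,"wx":0,"wy":0,"wz":0,"hand":0.424},
    {"x":0.008,"y":0,"z":0,"wx":0,"wy":0,"wz":0,"hand":0.424},
    {"x":0.013,"y":0,"z":0,"wx":0,"wy":0,"wz":0,"hand":0.424},
    {"x":0.018,"y":0,"z":0,"wx":0,"wy":0,"wz":0,"hand":0.424},
    {"x":0.023,"y":0,"z":0,"wx":0,"wy":0,"wz":0,"hand":0.424},
    {"x":0.028,"y":0,"z":0,"wx":0,"wy":0,"wz":0,"hand":0.424},
    {"x":0.033,"y":0,"z":0,"wx":0,"wy":0,"wz":0,"hand":0.424},
    {"x":0.036,"y":0,"z":0,"wx":0,"wy":0,"wz":0,"hand":0.424},
  ],
)

```text
time: 8.02
tool_pos: [0.4675, 0.212, 0.0684]
tool_rot: [3.142, -0.0, 1.394]
contact_force: [0.5, -5.6, 4.4]
opening: 0.0394
```

```bash
python3 f.py
```

```text
[ 0.15 -3.07  4.26 -0.6   0.13  0.04] [0.43 1.63 0.44 0.17 0.03 0.05] [0.4675 0.2122 0.0684] 8.175
```

View pics/last.png

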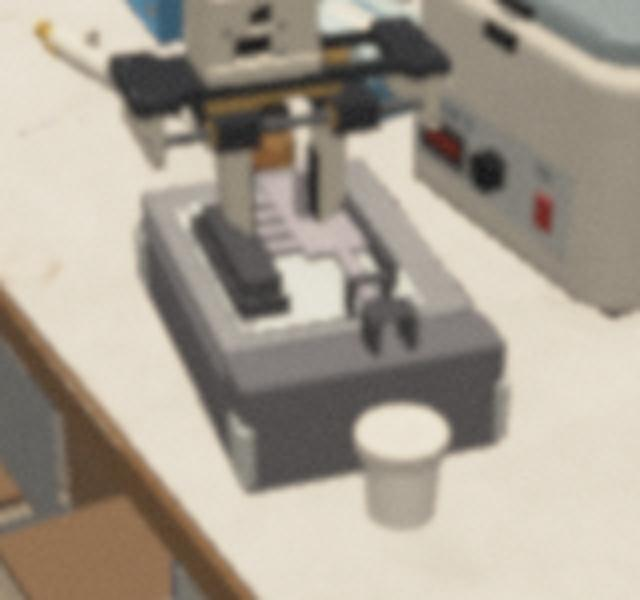

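The bolt is moving with the finger and the catch is still down. I'll continue to the stop.

Request:
move_arm(
  deltas=[
    {"x":0.003,"y":0,"z":0,"wx":0,"wy":0,"wz":0,"hand":0.424},
    {"x":0.006,"y":0,"z":0,"wx":0,"wy":0,"wz":0,"hand":0.424},
    {"x":0.008,"y":0,"z":0,"wx":0,"wy":0,"wz":0,"hand":0.424},
    {"x":0.009,"y":0,"z":0,"wx":0,"wy":0,"wz":0,"hand":0.424},
    {"x":0.01,"y":0,"z":0,"wx":0,"wy":0,"wz":0,"hand":0.424},
    {"x":0.01,"y":0,"z":0,"wx":0,"wy":0,"wz":0,"hand":0.424},
  ],
)

```text
time: 8.98
tool_pos: [0.4689, 0.2197, 0.0685]
tool_rot: [-3.141, 0.003, 1.394]
contact_force: [-1.7, -10.9, 7.8]
opening: 0.0392
```

```bash
python3 f.py
```

```text
[ -1.26 -10.87   7.36  -1.87   0.19  -0.25] [0.26 0.48 0.4  0.04 0.02 0.01] [0.4689 0.2198 0.0685] 9.125
```

Request:
move_arm(
  deltas=[
    {"x":0.001,"y":0,"z":0,"wx":0,"wy":0,"wz":0,"hand":0.424},
    {"x":0.002,"y":0,"z":0,"wx":0,"wy":0,"wz":0,"hand":0.424},
    {"x":0.002,"y":0,"z":0,"wx":0,"wy":0,"wz":0,"hand":0.424},
    {"x":0.002,"y":0,"z":0,"wx":0,"wy":0,"wz":0,"hand":0.424},
  ],
)

```text
time: 9.68
tool_pos: [0.4689, 0.2199, 0.0686]
tool_rot: [-3.14, 0.006, 1.393]
contact_force: [-1.0, -19.6, 11.5]
opening: 0.0388
```

```bash
python3 f.py
```

```text
[ -1.51 -19.86  10.98  -3.19   0.31  -0.49] [0.37 0.59 0.3  0.03 0.02 0.01] [0.4689 0.2199 0.0685] 9.825
```

The position is frozen at 44.4 mm of travel while the force rose to 20 N, so the bolt is at its hard stop with the catch held down. I'll ease off the lug and then lift.

Request:
move_arm(
  deltas=[
    {"x":-0.002,"y":0,"z":0,"wx":0,"wy":0,"wz":0,"hand":0.424},
    {"x":-0.005,"y":0,"z":0,"wx":0,"wy":0,"wz":0,"hand":0.424},
    {"x":-0.005,"y":0,"z":0,"wx":0,"wy":0,"wz":0,"hand":0.424},
    {"x":-0.005,"y":0,"z":-0.004,"wx":0,"wy":0,"wz":0,"hand":0.424},
    {"x":-0.005,"y":0,"z":-0.01,"wx":0,"wy":0,"wz":0,"hand":0.424},
    {"x":-0.005,"y":0,"z":-0.03,"wx":0,"wy":0,"wz":0,"hand":0.424},
    {"x":-0.005,"y":0,"z":-0.06,"wx":0,"wy":0,"wz":0,"hand":0.424},
    {"x":-0.005,"y":0,"z":-0.1,"wx":0,"wy":0,"wz":0,"hand":0.424},
  ],
)

```text
time: 10.88
tool_pos: [0.4673, 0.218, 0.1683]
tool_rot: [-3.138, 0.002, 1.394]
contact_force: [0.0, -0.1, -0.2]
opening: 0.0387
```

Request:
move_arm(
  deltas=[
    {"x":0,"y":0,"z":-0.03,"wx":0,"wy":0,"wz":0,"hand":0.424},
    {"x":0,"y":0,"z":-0.05,"wx":0,"wy":0,"wz":0,"hand":0.424},
    {"x":0,"y":0,"z":-0.05,"wx":0,"wy":0,"wz":0,"hand":0.424},
    {"x":0,"y":0,"z":-0.05,"wx":0,"wy":0,"wz":0,"hand":0.424},
  ],
)

```text
time: 11.38
tool_pos: [0.4679, 0.2183, 0.2172]
tool_rot: [-3.139, 0.001, 1.394]
contact_force: [0.0, 0.4, 0.3]
opening: 0.0394
```

Run:
```python
from h import *
s=monitor.observe(); print(s["time"],np.round(s["tool_pos"],4),np.round(s["contact_force"],2))
im=viewer.read_camera("scene")[:,:,::-1].copy(); p=viewer.camera_params("scene"); a=cv2.imread("pics/scene0.png")
# lug & bar seen against the start: match each start patch in the new picture
r0=lambda b,x0,y0,w,h,m=14:(lambda M:(cv2.minMaxLoc(M)[1],np.array(cv2.minMaxLoc(M)[3])-m))(cv2.matchTemplate(b[y0-m:y0+h+m,x0-m:x0+w+m],a[y0:y0+h,x0:x0+w],cv2.TM_CCOEFF_NORMED))
print("cup shift px",r0(im,325,238,32,34)); print("bottle",r0(im,300,165,14,20)); print("bar",r0(im,287,187,26,30,6)); print("lug",r0(im,316,184,16,18))
y=np.radians(-10.1);Q=np.array([[np.cos(y),-np.sin(y)],[np.sin(y),np.cos(y)]]);c=np.array([.4347,.2057])
P=lambda v,z:proj(p,[*(c+Q@v),z]); print("expected lug px shift for 40mm",P((.058,.0375),.128)-P((.058,-.0025),.128),"bar px for 10mm down",P((0,0),.101)-P((0,0),.111),"lug at",P((.058,-.0025),.115))
cv2.imwrite("pics/end.png",im)
```

```text
11.375 [0.4679 0.2183 0.2172] [0.   0.4  0.29]
cup shift px (0.9992092847824097, array([0, 0]))
bottle (0.9880297780036926, array([0, 0]))
bar (0.9059584140777588, array([0, 0]))
lug (0.735177218914032, array([-5, -7]))
expected lug px shift for 40mm [-5.396366   -7.19224118] bar px for 10mm down [0.09305323 3.65602809] lug at [322.31183839 190.88965816]
```

The lug has shifted by (-5,-7) px, against (-5.4,-7.2) expected for 40 mm. The bar is back at its raised position, and the cup and bottle are unmoved.

```bash
python3 -c "
from cell import robot; print(robot.hand_in())"
```

```text
the job is handed in; nothing more can be done
None
```

The case is unbolted and the job is handed in, with the robot's clock at about 11.4 s of the 32 s allowed; no verdict was reported. I pressed the catch down with one fingertip, about 4.8 N and roughly 9 mm. With it held down, I pushed the lug with the other fingertip to its hard stop: the tool stopped after 44 mm while the push force rose from 11 to 20 N. I paused there, eased off the lug and lifted clear.

**Last checks:** In the scene camera, the lug had moved (-5,-7) px, against (-5.4,-7.2) expected for 40 mm. The lug match was the weakest, at 0.74. The bar was back at its raised height (0 px shift, where 10 mm down would be 3.7 px). The cup and bottle had not moved, and the residual force was about 0.4 N, within noise. I did not check the carton separately, but the arm never went near it. I had used all 12 picture views by then, so I checked the final picture only by template matching.

**What disagreed:** With the jaws part shut, the fingertips were about 34 mm higher than the reported TCP. Both cameras showed this and contact confirmed it, so I found the catch by watching the force on the way down. The wrist and top views also placed the bar about 3–5 mm apart. My first move call was refused because its rows left out some keys, so nothing moved.

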